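# Clip in a sample tube and photograph it with the two-stage shutter key

## Robot

A 6-joint arm with a two-finger parallel gripper is mounted at the origin on a cart in front of the work surface, level with it; the furniture and walls round the work are solid. World frame = base frame: x ahead of the robot, y to its left, z up, the work surface at z = 0. Lengths are in m, angles in rad, forces in N, time in s.
With the tool pointing down it reaches from about 0.375 to 0.925 m from the base axis. Payload 5.7 kg.
Tool frame: the origin (TCP) lies midway between the tips of the shut fingers; the grasp point (between the pads) lies 19 mm behind it (tcp_to_grasp is the z of the grasp point in the tool frame, in m); z points along the fingers, y is the line along which they close (so a half turn about z gives the same grasp; the last joint's range is limited). The gripper opens to 85 mm and grips with 20 to 120 N. Pads are 22 mm wide; open, the fingers measure 114 mm over their backs; the gripper's body (76 mm by 85 mm) begins 54 mm behind the grasp point. The pads swing forward as they close: fully open they stand 13 mm farther back than shut.
Start: joints at [1.23, 0.359, 1.51, -0, 1.272, -0.115], TCP at [0.134, 0.585, 0.231] pointing down, gripper open.
Joint ranges: [-2.97, 2.97], [-1.01, 2.36], [0.21, 2.38], [-0.96, 4.11], [0.2, 2.71], [-2.98, 2.98]. Speed limits (rad/s): [2.39, 2.39, 3.14, 3.14, 3.14, 3.14].

## Interface

Orientations are given as a rotation vector (axis times angle).
In Python, from station import * gives the robot as it stands.
- The arm moves only by the tool send_rows, never from a script. Its argument "motion" is a list of rows, each a list of 2 entries, a list of its own where there are three numbers: the shift along the tool's x, y, z in mm, then the turn about the tool's z in rad. A call has 1 to 12 rows; each row shifts and turns the commanded pose from where the row before left it, along the tool's axes as they then stand; what a row does not reach is not made up. A row lasts 1/10 s, in which the tool goes at most 50 mm and 8.59 degrees, less where a joint would pass 70% of its speed; a pose out of reach is approached as far as the arm can. A call with a gripper value outside its range is refused whole. "claw" is the closure in counts, from 0 (fully open) to 255 (shut), set as the call begins (left out, the last holds). The fingers move at their own pace and stop on an object; "grip_force" is the grip in N (left out, the last holds). Time passes only in rows, so rows that do not move let the fingers close. It gives the time, the measured TCP pose, the force, the opening and the grip force at its end, in the units of the state.
- sense(): the state, without advancing time (a new reading comes with each control period).
- capture(name): name is "side" or "top"; returns the picture (384x512x3 uint8, blue, green, red); there is no depth.
- get_calibration(name): a dict with "fx", "fy", "cx", "cy" (pixels), "R" (3x3) and "t" (3): a world point X has camera coordinates R X + t. Camera axes: x right, y down, z forward; pixel columns grow to the right and rows downward; lengths in m; the calibration is good to about 2 mm. A picture is of the moment at which its call begins. get_calibration takes no time and is no camera call.
- job_done(): hands the job in; it is judged then, once.
The state is a dict: "time": time; "joint_pos": joint angles; "qd": joint speeds; "joint_torque": joint torques, N m; "eef_pos": TCP position; "tcp_rot": TCP orientation; "force": force on the tool from outside, world axes, zero at the start; "wrist_torque": the same for the moment, N m; "gripper_width": finger opening in m; "gripper_force": force on a finger pad.
Only numpy, scipy, OpenCV 4.12 (cv2) and the standard library are available. Lean on these libraries where they do the work, as an engineer would, in place of code of your own. Each camera call takes 0.05 s, during which the arm holds its last target. There are 200 camera calls.

## Task

Take the sealed blue sample tube from its white cradle and snap it down into both spring clips of the imaging station. Then photograph it: half-press the orange shutter key to its first click and hold it there until the white pointer has slid from the red into the green field, press on to the very bottom for a moment, and let go of the key. Never press past the first click before the tube is clipped and the pointer is in the green, and leave the bottle, beaker, dish and tape standing where they are.

Things in the scene. Friction and masses are not known exactly. Their poses are not given: they have to be found in the camera images.
- tube_mid (a point): centre (half-way along, on the axis) of the loose sealed sample tube: glass cylinder 16 mm in diameter with a blue core, 60 g, 132 mm long overall with a black ribbed cap, 19 mm in diameter and 14 mm long, at either end. Its y axis runs along the tube (the ends are alike). It starts lying level in the cradle, its axis 34 mm above the worktop.
- cradle: fixed white plastic cradle; origin under its centre on the worktop, y along the tube. Base plate 56 (x) x 100 (y) x 6 mm; two V-shaped rests, each 8 mm long, stand 36 mm either side of the middle (along y) and carry the tube, so the middle 64 mm of it hangs free.
- station: fixed imaging station; origin on the worktop, x to the camera head at its back, y to its left seen from the front, z up. White base plate x -62 to 150, y -135 to 127 mm, 10 mm thick. Grey camera head with black lens behind the clips: x 82 to 144, y 5 to 95 mm, 70 mm high. Grey key housing: x -51 to 39, y -127 to -63 mm, 46 mm high.
- clip_seat (a point): where the tube's centre lies when home in the clips (station x 0, y 50, z 42 mm), axes parallel to the station's, y along the clipped tube. The two steel clips, 10 mm long each, stand 42 mm either side of it along y and open upward; the caps stay outside them (5 mm of play either way). Between the clips nothing is higher than 12 mm above the worktop.
- clip_left (a point): the left (+y) of the two equal C-shaped clips, at the seated axis. Sprung jaws in front and behind: their flared mouth is about 25 mm wide at its top, 19 mm above the seated axis, and narrows to 12 mm at the lips 7 mm above it. Pushed straight down, the tube snaps past the lips of both clips (about 4 to 8 N in all) and meets saddles 8 mm below the seated axis.
- key_foot (a point): point on the grey key housing's top straight below the middle of the shutter key, 46 mm above the worktop. The orange round key cap, 21 mm in diameter, stands 13 mm proud of a black head (78 x 52 mm, reaching 51 mm in front of the key) and is pressed straight down. The head is set to a height that varies and is not reported: the released key's top is 20 to 28 mm above this point.
- key_half (a joint): first stage of the key's travel, m: 0 released, 0.004 at the first click; needs 1 N to start and 3 N at the click. There the key meets a wall: nothing moves further until the force exceeds 9 N. Springs back when released.
- key_full (a joint): second stage of the key's travel, m: 0 up to and at the first click, 0.004 with the key fully home against its stop; begins at 9 N and needs 12 N at the stop. Springs back.
- ready_flag (a joint): white pointer in the window on the black head in front of the key, m: 0 = at the left in the red field, 0.012 = at the right in the green field. It creeps over, taking about 1.3 s, while the key is held at or beyond its first click, and creeps back when the key is released; it counts as in the green from 0.009.
- dropper_red: bystander: white dropper bottle with a red cap, 31 mm in diameter, 94 mm high, loose; origin under its centre
- beaker: bystander: glass beaker 50 mm in diameter, 61 mm high, loose; origin under its centre
- tape: bystander: roll of white tape lying flat, 62 mm in diameter, 18 mm high, loose; origin under its centre
- dish: bystander: open glass dish, 81 mm in diameter, 15 mm high, loose; origin under its centre

How it is judged:
By the outcome, as a careful person would: the job done as asked, in the order asked, and still so for the second after the job is handed in, with the robot touching nothing.
It also fails if it takes over 51 s, if anything falls off the work surface, if the arm or the gripper's body presses on something with over 40 N, if the wrist force passes 120 N, or if a joint passes its speed limit or range.

## Working session

There is one attempt and no reset: what is moved stays moved. The work goes in short steps, Python scripts to look and compute and a tool call to move; the robot and the scene stay as the last step left them, time stands still between calls to the robot, and variables do not carry over. Pictures are saved under pics/ and viewed, at most 10 in all, crops included, and the job is handed in when it is done.

Besides the shell and the picture viewer there is one more tool, called after "Emit:" as a command line: name --argument value ..., lists and objects as JSON in quotes. send_rows: Moves the arm, as the interface text tells. Its arguments: {"type":"object","properties":{"motion":{"type":"array","items":{"type":"array"}},"claw":{"type":"number"},"grip_force":{"type":"number"}},"required":["motion"]}

```bash
ls; mkdir -p pics
python3 - <<'E'
from station import *
import cv2
for n in("side","top"):
    cv2.imwrite(f"pics/{n}0.png",cv2.resize(capture(n),(800,600),interpolation=cv2.INTER_CUBIC))
    print(get_calibration(n))
print(sense())
E
```

```text
pics
{'fx': 419.36088125301404, 'fy': 419.36088125301404, 'cx': 244.64325294416844, 'cy': 197.35359130158696, 'R': array([[-0.98279218, -0.18327488,  0.02301861],
       [-0.13243399,  0.61226317, -0.77948383],
       [ 0.12876636, -0.76911906, -0.62599928]]), 't': array([0.56246008, 0.08963883, 1.34148838])}
{'fx': 474.62443263147145, 'fy': 474.62443263147145, 'cx': 254.6377834223529, 'cy': 194.6758186464813, 'R': array([[-0.02264062, -0.99971704,  0.00729607],
       [-0.98179668,  0.02085699, -0.1887863 ],
       [ 0.18858071, -0.0114375 , -0.98199109]]), 't': array([0.03017234, 0.5636265 , 1.4914934 ])}
{'time': 0.1, 'joint_pos': array([ 1.22993417e+00,  3.59424338e-01,  1.51129852e+00, -1.24342744e-05,
        1.27247593e+00, -1.15121829e-01]), 'qd': array([-7.34347667e-04, -2.27543233e-03, -1.09983679e-03, -7.58059357e-05,
       -8.49158469e-04, -8.18834918e-04]), 'joint_torque': array([-2.54619299e-04, -5.28639293e+01, -2.79353249e+01, -2.09125865e-04,
        5.12114071e-03, -3.23225333e-05]), 'eef_pos': array([0.13412391, 0.58421489, 0.23055254]), 'tcp_rot': array([-3.53794246e-01, -3.12125294e+00,  2.46156791e-03]), 'force': array([ 0.29331335,  0.21408112, -0.56933626]), 'wrist_torque': array([ 0.01932893, -0.01148397, -0.00628617]), 'gripper_force': 0.0, 'gripper_width': 0.08545494037870874}
```

View pics/top0.png

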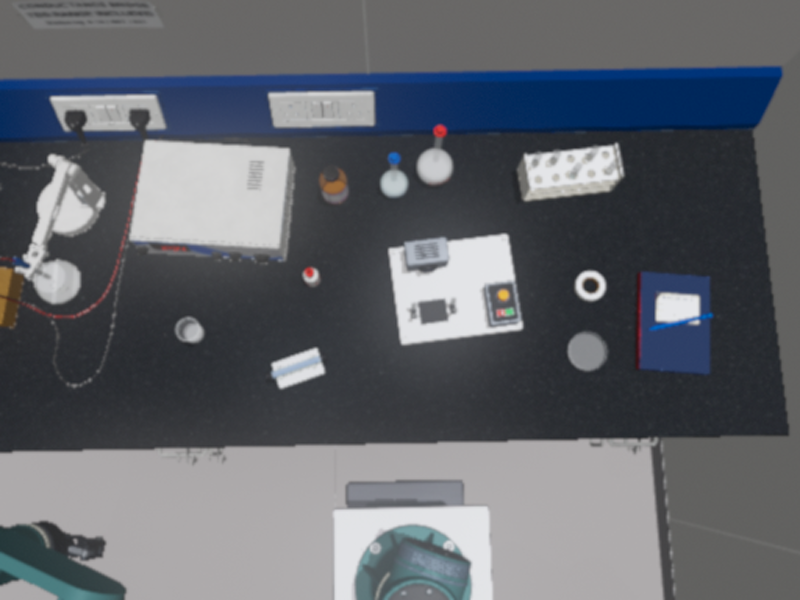

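View pics/side0.png

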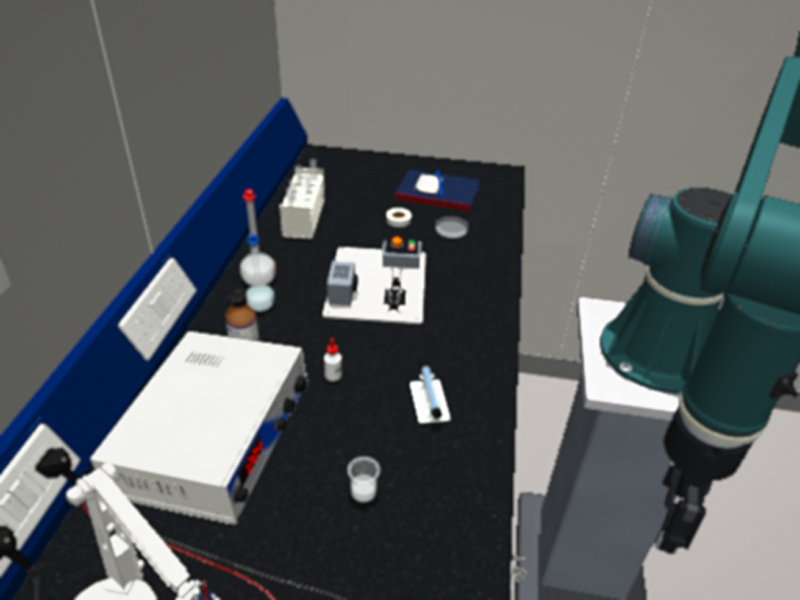

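The top view shows the cradle and tube at about (298,367) of 800x600. The station plate spans (390-522, 235-342), with the clips near (433,311) and the key at (503,295). I'll enlarge both.

Run:
```python
from station import *
import cv2,numpy as np
t=capture("top");s=capture("side")
def crop(im,x,y,w,h,f=8):
    o=cv2.resize(im[y:y+h,x:x+w],None,fx=f,fy=f,interpolation=cv2.INTER_CUBIC)
    for i in range(0,w,10): cv2.putText(o,str(x+i),(i*f,10),0,.35,(0,255,255),1); cv2.line(o,(i*f,12),(i*f,18),(0,255,255),1)
    for i in range(0,h,10): cv2.putText(o,str(y+i),(0,i*f+4),0,.35,(0,255,255),1); cv2.line(o,(24,i*f),(30,i*f),(0,255,255),1)
    return o
cv2.imwrite("pics/a.png",crop(t,243,147,98,75))
cv2.imwrite("pics/b.png",np.hstack([crop(t,168,205,49,70),crop(s,254,220,49,70)]))
cv2.imwrite("pics/c.png",crop(s,195,140,98,72))
```

```text
(no output)
```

View pics/a.png

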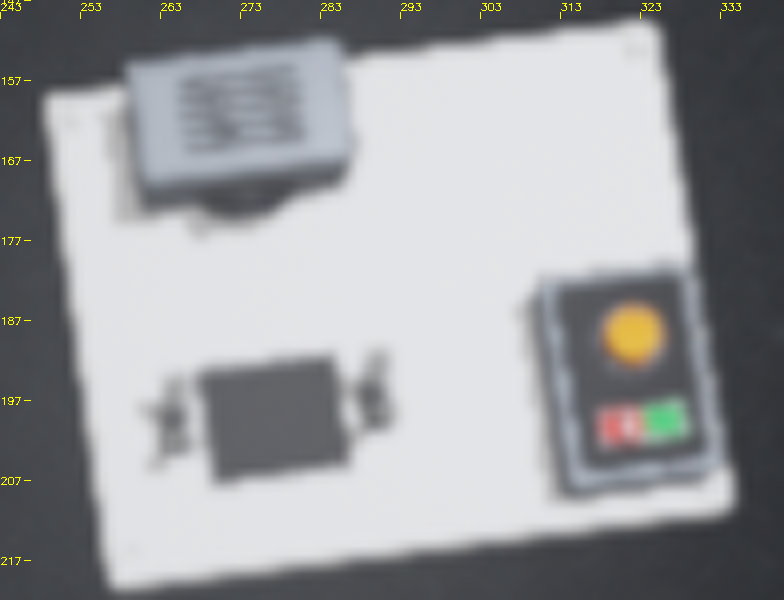

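View pics/b.png

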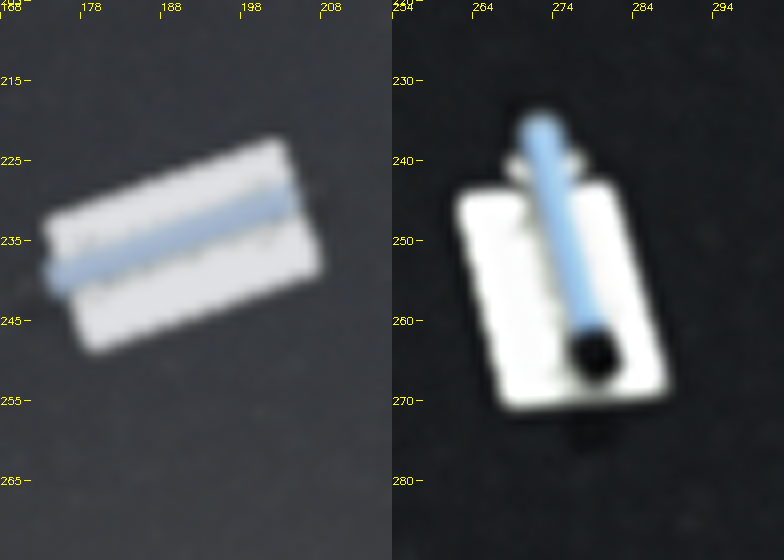

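View pics/c.png

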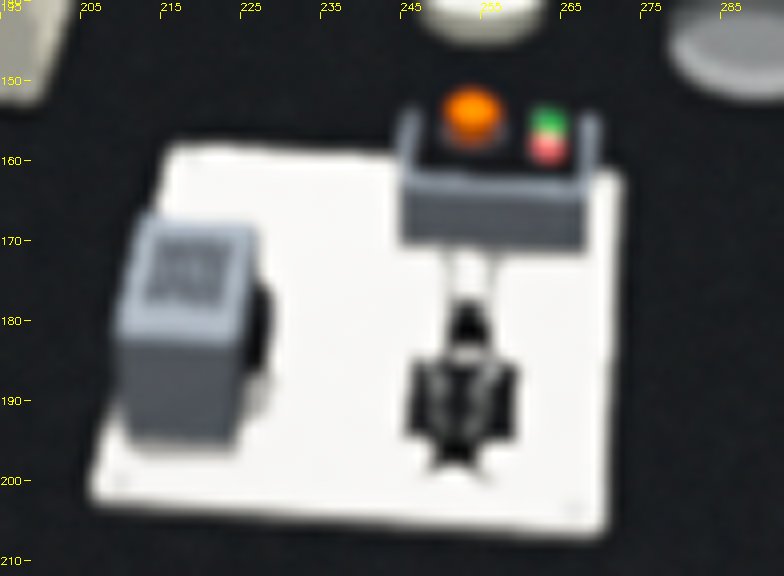

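Close-ups: the station plate corners are sharp in both views (top crop (42,93), (658,20), (737,510), (108,590); side crop (172,145), (622,172), (605,537), (90,502)). The cradle plate corners and the blue tube, midpoint near (173,236) in the top crop, are also clear. Now I'll fit poses.

```bash
cat > h.py <<'E'
import numpy as np
from station import *
from scipy.optimize import least_squares
C={n:get_calibration(n) for n in("top","side")}
def proj(n,X):
    c=C[n];p=np.atleast_2d(X)@c["R"].T+c["t"];return np.c_[c["fx"]*p[:,0]/p[:,2]+c["cx"],c["fy"]*p[:,1]/p[:,2]+c["cy"]]
def nat(uv,x0,y0,f=8): return (np.array(uv,float)+.5)/f-.5+[x0,y0]
def onz(n,uv,z):
    c=C[n];d=c["R"].T@np.array([(uv[0]-c["cx"])/c["fx"],(uv[1]-c["cy"])/c["fy"],1]);o=-c["R"].T@c["t"];return o+d*(z-o[2])/d[2]
def W(p,L):
    c,s=np.cos(p[2]),np.sin(p[2]);L=np.atleast_2d(L);return np.c_[p[0]+c*L[:,0]-s*L[:,1],p[1]+s*L[:,0]+c*L[:,1],L[:,2]]
E
python3 - <<'E'
from h import *
P=np.array([[150,127,10],[150,-135,10],[-62,-135,10],[-62,127,10]])/1e3
st=nat([(42,93),(658,20),(737,510),(108,590)],243,147)
ss=nat([(90,502),(172,145),(622,172),(605,537)],195,140)
K=np.array([[28,50,6],[28,-50,6],[-28,-50,6],[-28,50,6]])/1e3
ct=nat([(42,218),(278,137),(322,268),(92,353)],168,205)
cs=nat([(505,408),(458,190),(612,183),(668,390)],254-49,220)
for nm,M,a,b,x0 in(("st",P,st,ss,[.55,-.1,0]),("cr",K,ct,cs,[.5,.2,0])):
    for use in("t","s","ts"):
        f=lambda p:np.r_[(proj("top",W(p,M))-a).ravel()*('t' in use),(proj("side",W(p,M))-b).ravel()*('s' in use)]
        r=least_squares(f,x0);print(nm,use,r.x.round(4),"res px",f(r.x).round(1))
    if nm=="st": S=r.x
    else: Q=r.x
print("seat",W(S,[0,.05,.042]),"foot?",W(S,[.006,-.095,.046]))
print("tube top mid",onz("top",nat((173,236),168,205),.034), "ends",onz("top",nat((50,275),168,205),.034),onz("top",nat((297,197),168,205),.034))
for z in(.066,.070,.074):print(z,onz("top",nat((633,333),243,147),z),onz("side",nat((473,108),195,140),z))
print("clips top L/R",onz("top",nat((170,422),243,147),.05),onz("top",nat((372,393),243,147),.05), "model",W(S,[[0,.092,.05],[0,.008,.05]]))
E
```

```text
st t [ 0.562  -0.1061  0.1046] res px [ 0.5  0.4 -0.4  0.2 -0.4 -0.2  0.2 -0.4 -0.  -0.   0.  -0.  -0.   0.
 -0.  -0. ]
st s [ 0.5596 -0.1014  0.1081] res px [-0.   0.  -0.   0.  -0.   0.  -0.   0.   0.3 -0.5  0.2  0.7 -0.4  0.8
 -0.2 -0.6]
st ts [ 0.561  -0.105   0.1062] res px [ 0.1  0.7 -0.7  0.5 -0.7  0.1 -0.1  0.   0.1 -1.3  0.2  0.1 -0.5  0.2
 -0.6 -1.3]
cr t [0.4422 0.2319 0.3278] res px [ 0.6  0.4 -0.2  0.3 -0.2 -0.3 -0.3 -0.5  0.  -0.  -0.   0.  -0.  -0.
 -0.  -0. ]
cr s [0.4407 0.2332 0.3119] res px [ 0.   0.  -0.   0.  -0.   0.  -0.  -0.   0.3 -0.9  0.5  1.  -0.3  0.4
 -0.5 -0.3]
cr ts [0.4414 0.2324 0.3194] res px [ 0.5  0.6 -0.2  0.6 -0.4  0.1 -0.5 -0.3  0.3 -1.1  0.2  0.8 -0.7  0.2
 -0.5 -0.6]
seat [[ 0.55572052 -0.05529431  0.042     ]] foot? [[ 0.57705904 -0.19884105  0.046     ]]
tube top mid [0.44241068 0.23267921 0.034     ] ends [0.42768341 0.28230743 0.034     ] [0.45719341 0.18242853 0.034     ]
0.066 [ 0.57855749 -0.19978341  0.066     ] [ 0.57781578 -0.20120667  0.066     ]
0.07 [ 0.5777447  -0.19915808  0.07      ] [ 0.57692062 -0.19503752  0.07      ]
0.074 [ 0.57693191 -0.19853275  0.074     ] [ 0.57602545 -0.18886836  0.074     ]
clips top L/R [ 0.54882866 -0.01177745  0.05      ] [ 0.55909216 -0.0944908   0.05      ] model [[ 0.55126784 -0.013531    0.05      ]
 [ 0.56017319 -0.09705762  0.05      ]]
```

Emit:
send_rows --motion '[[[-15,-11,0],0],[[-30,-22,0],0],[[-38,-27,5],0],[[-38,-27,5],0],[[-38,-27,5],0],[[-38,-27,5],0],[[-38,-27,5],0],[[-38,-27,5],0],[[-38,-27,5],0],[[-38,-27,5],0],[[-20,-17,5],0],[[-10,-8,5],0]]' --claw 0 --grip_force 40

```text
time: 1.4
eef_pos: [0.4436, 0.23, 0.1811]
tcp_rot: [0.358, 3.121, -0.001]
force: [-1.3, 0.0, 0.6]
gripper_width: 0.0852
gripper_force: 0.0
```

Emit:
send_rows --motion '[[[0,0,0],0.14],[[0,0,0],0.148],[[0,0,0],0.148],[[0,0,0],0.148],[[0,0,0],0.148],[[0,0,0],0.148],[[0,0,0],0.145],[[0,0,0],0]]'

```text
time: 2.2
eef_pos: [0.4415, 0.2329, 0.1811]
tcp_rot: [-1.84, -2.546, 0.001]
force: [-0.3, 0.2, 1.0]
gripper_width: 0.0856
gripper_force: 0.0
```

```bash
cat >> h.py <<'E'
from scipy.spatial.transform import Rotation as R3
def to(x,y,z,yaw_axis):
    s=sense();R=R3.from_rotvec(s["tcp_rot"]).as_matrix();d=np.array([x,y,z])-s["eef_pos"]
    yaw=np.arctan2(R[1,0],R[0,0]);t=(yaw-yaw_axis+np.pi/2)%np.pi-np.pi/2
    print("t",round(s["time"],2),"pos",s["eef_pos"].round(4),"tilt",R[:,2].round(3),"F",s["force"].round(1),"w",round(s["gripper_width"],4),"q6",s["joint_pos"][5].round(2),"shift mm",(R.T@d*1e3).round(1),"turn",round(t,4))
E
python3 - <<'E'
from h import *
to(.4422,.2325,.015,1.891)
E
```

```text
t 2.2 pos [0.4415 0.2329 0.1811] tilt [-0.001 -0.    -1.   ] F [-0.3  0.2  1. ] w 0.0856 q6 0.03 shift mm [ -0.6   0.6 166.1] turn -0.0008
```

Emit:
send_rows --motion '[[[-0.5,0.5,15],0],[[0,0,30],0],[[0,0,35],0],[[0,0,35],0],[[0,0,25],0],[[0,0,15],0],[[0,0,8],0],[[0,0,3],0],[[0,0,0],0]]'

```text
time: 3.1
eef_pos: [0.4431, 0.2326, 0.0155]
tcp_rot: [1.837, 2.548, 0.0]
force: [0.2, -0.5, 0.4]
gripper_width: 0.0851
gripper_force: 0.0
```

Emit:
send_rows --motion '[[[0,0,0],0],[[0,0,0],0],[[0,0,0],0],[[0,0,0],0],[[0,0,0],0],[[0,0,0],0],[[0,0,0],0],[[0,0,0],0]]' --claw 255 --grip_force 40

```text
time: 3.9
eef_pos: [0.4407, 0.2318, 0.0154]
tcp_rot: [-1.838, -2.545, 0.005]
force: [-4.7, -1.8, 8.3]
gripper_width: 0.0149
gripper_force: 38.8
```

Run:
```python
from h import *
import cv2
to(.4422,.2325,.015,1.891)
s=capture("side");t=capture("top")
f=lambda im,x,y,w,h:cv2.resize(im[y:y+h,x:x+w],None,fx=6,fy=6,interpolation=cv2.INTER_CUBIC)
cv2.imwrite("pics/d.png",np.hstack([f(t,160,195,60,80),f(s,240,205,66,80)]))
```

```text
t 3.9 pos [0.4407 0.2318 0.0154] tilt [-0.004 -0.001 -1.   ] F [-4.7 -1.8  8.3] w 0.0149 q6 0.03 shift mm [0.2 1.6 0.4] turn -0.0001
```

View pics/d.png

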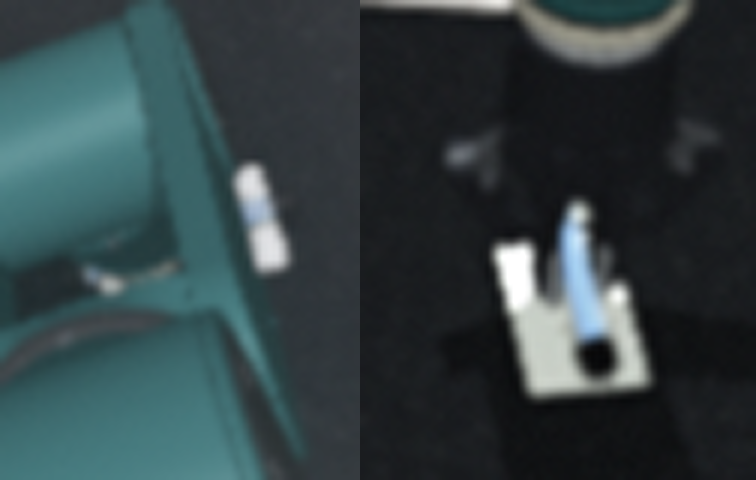

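The gripper holds the tube, blue body between the fingers at about (580,270) in the right panel, with the near cap at (597,355). I'll lift it.

Emit:
send_rows --motion '[[[0,0,-5],0],[[0,0,-15],0],[[0,0,-30],0],[[0,0,-35],0],[[0,0,-30],0.07],[[0,0,-15],0.08],[[0,0,-5],0.064],[[0,0,0],0],[[0,0,0],0]]'

```text
time: 4.9
eef_pos: [0.443, 0.2325, 0.1503]
tcp_rot: [2.098, 2.338, 0.0]
force: [0.3, -0.1, -1.0]
gripper_width: 0.0149
gripper_force: 39.0
```

Run:
```python
from h import *
to(.5562,-.0558,.130,1.677)
```

```text
t 4.9 pos [0.443  0.2325 0.1503] tilt [ 0. -0. -1.] F [ 0.3 -0.1 -1. ] w 0.0149 q6 0.24 shift mm [-298.8   81.6   20.3] turn 0.0015
```

Emit:
send_rows --motion '[[[-15,4.1,0],0],[[-30,8.2,0],0],[[-38,10.4,0],0],[[-40,10.9,0],0],[[-40,10.9,0],0],[[-40,10.9,0],0],[[-38,10.4,5],0],[[-30,8.2,5],0],[[-18,4.9,5],0],[[-10,2.7,5],0],[[0,0,0],0],[[0,0,0],0]]'

```text
time: 6.1
eef_pos: [0.5549, -0.055, 0.1298]
tcp_rot: [-2.099, -2.335, 0.001]
force: [0.3, 0.3, -0.1]
gripper_width: 0.0146
gripper_force: 39.0
```

Run:
```python
from h import *
import cv2
to(.5562,-.0558,.050,1.677)
s=capture("side");t=capture("top")
f=lambda im,x,y,w,h:cv2.resize(im[y:y+h,x:x+w],None,fx=7,fy=7,interpolation=cv2.INTER_CUBIC)
cv2.imwrite("pics/e.png",np.hstack([f(t,245,165,40,85),f(s,215,125,74,85)]))
```

```text
t 6.1 pos [ 0.5549 -0.055   0.1298] tilt [-0.002  0.001 -1.   ] F [ 0.3  0.3 -0.1] w 0.0146 q6 -0.33 shift mm [-1.   1.3 79.8] turn 0.0004
```

View pics/e.png

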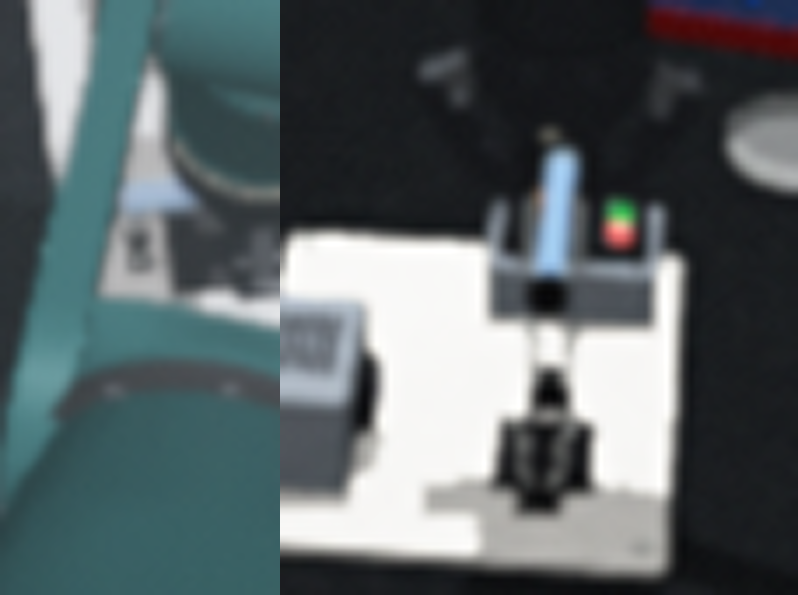

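The side view shows the tube held level, its near cap/glass boundary at (551,277) and the cap bottom at about (546,308). The near clip sits at about (545,455), centred on the tube. I'll compare this with the predicted projections.

Run:
```python
from h import *
s=sense();p=s["eef_pos"];T=np.array([p[0],p[1],.106])
d=lambda n,X:((proj(n,X)-[215,125]+.5)*7-.5+[280,0]).round(0)
r=.008;z=p[2]+.0186
print("tube pred: glass near top-edge, axis52, axis66, cap bottom66, far glass top")
print(d("side",W(T,[[0,.052,z+r],[0,.052,z],[0,.066,z],[0,.066,z-.0095],[0,-.052,z+r]])))
for nm,S in(("t",[.562,-.1061,.1046]),("s",[.5596,-.1014,.1081]),("ts",[.561,-.105,.1062])):
    print(nm,"near clip axis outer face, mouth top front/back, far clip mouth",d("side",W(S,[[0,.097,.042],[-.0125,.097,.061],[.0125,.097,.061],[0,.097,.034],[0,.092,.020]])).tolist(), "housing edges",d("side",W(S,[[-.051,-.063,.046],[.039,-.063,.046],[-.051,-.063,.01],[.039,-.063,.01]])).tolist())
    print("plate R corners",d("side",W(S,[[-.062,.127,.01],[-.062,-.135,.01]])).tolist())
```

```text
tube pred: glass near top-edge, axis52, axis66, cap bottom66, far glass top
[[550. 270.]
 [549. 285.]
 [547. 302.]
 [546. 320.]
 [563. 148.]]
t near clip axis outer face, mouth top front/back, far clip mouth [[539.0, 463.0], [566.0, 433.0], [513.0, 429.0], [538.0, 476.0], [538.0, 493.0]] housing edges [[658.0, 274.0], [484.0, 263.0], [654.0, 331.0], [483.0, 320.0]]
plate R corners [[663.0, 564.0], [679.0, 256.0]]
s near clip axis outer face, mouth top front/back, far clip mouth [[543.0, 470.0], [571.0, 439.0], [517.0, 436.0], [542.0, 483.0], [542.0, 499.0]] housing edges [[661.0, 279.0], [487.0, 269.0], [657.0, 337.0], [485.0, 326.0]]
plate R corners [[668.0, 571.0], [682.0, 261.0]]
ts near clip axis outer face, mouth top front/back, far clip mouth [[541.0, 465.0], [568.0, 435.0], [515.0, 431.0], [540.0, 478.0], [540.0, 494.0]] housing edges [[660.0, 275.0], [486.0, 264.0], [656.0, 332.0], [484.0, 321.0]]
plate R corners [[665.0, 566.0], [680.0, 257.0]]
```

Emit:
send_rows --motion '[[[0,0,12],0],[[0,0,22],0],[[0,0,22],0],[[0,0,13],0],[[0,0,7],0],[[0,0,2],0],[[0,0,0],0],[[0,0,0],0]]'

```text
time: 7.0
eef_pos: [0.5565, -0.0563, 0.053]
tcp_rot: [2.1, 2.335, 0.001]
force: [1.2, 0.0, -0.9]
gripper_width: 0.0145
gripper_force: 39.0
```

Run:
```python
from h import *
import cv2
to(.5562,-.0558,.0234,1.677)
s=capture("side");t=capture("top")
f=lambda im,x,y,w,h,k:cv2.resize(im[y:y+h,x:x+w],None,fx=k,fy=k,interpolation=cv2.INTER_CUBIC)
cv2.imwrite("pics/f.png",np.hstack([f(t,250,185,30,46,12),f(s,238,165,36,46,12)]))
```

```text
t 7.0 pos [ 0.5565 -0.0563  0.053 ] tilt [ 0.001 -0.    -1.   ] F [ 1.2  0.  -0.9] w 0.0145 q6 -0.33 shift mm [ 0.6 -0.3 29.6] turn -0.0002
```

View pics/f.png

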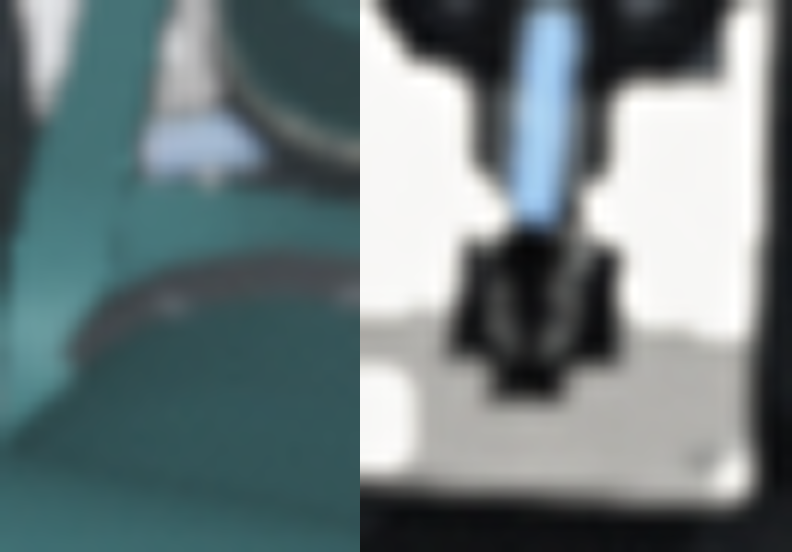

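In the side view the tube axis at (535,225) sits directly over the clip centre at about (535,300), so it is lined up. I'll push down.

Emit:
send_rows --motion '[[[0,0,3],0],[[0,0,3],0],[[0,0,3],0],[[0,0,3],0],[[0,0,3],0],[[0,0,1],0],[[0,0,0],0]]'

```text
time: 7.8
eef_pos: [0.5558, -0.0562, 0.0363]
tcp_rot: [-2.101, -2.336, 0.0]
force: [-0.6, -0.2, 1.0]
gripper_width: 0.0147
gripper_force: 39.1
```

Emit:
send_rows --motion '[[[0,0,2],0],[[0,0,2],0],[[0,0,2],0],[[0,0,2],0],[[0,0,0],0]]'

```text
time: 8.3
eef_pos: [0.5555, -0.0562, 0.0278]
tcp_rot: [-2.1, -2.336, 0.001]
force: [1.4, -0.8, -3.5]
gripper_width: 0.015
gripper_force: 38.9
```

Emit:
send_rows --motion '[[[0,0,2],0],[[0,0,2],0],[[0,0,1],0],[[0,0,0],0]]'

```text
time: 8.7
eef_pos: [0.5557, -0.0561, 0.0236]
tcp_rot: [-2.101, -2.336, 0.0]
force: [-0.7, -0.0, 3.6]
gripper_width: 0.0147
gripper_force: 39.7
```

Emit:
send_rows --motion '[[[0,0,1],0],[[0,0,0],0]]'

```text
time: 8.9
eef_pos: [0.5557, -0.0561, 0.0235]
tcp_rot: [2.1, 2.336, 0.0]
force: [-3.6, 0.7, 12.5]
gripper_width: 0.0147
gripper_force: 40.5
```

Emit:
send_rows --motion '[[[0,0,0],0],[[0,0,0],0],[[0,0,0],0],[[0,0,0],0],[[0,0,0],0]]' --claw 100

```text
time: 9.4
eef_pos: [0.5557, -0.0562, 0.0221]
tcp_rot: [-2.101, -2.336, 0.0]
force: [0.0, 0.3, -1.3]
gripper_width: 0.0521
gripper_force: 0.0
```

Emit:
send_rows --motion '[[[0,0,-5],0],[[0,0,-15],0],[[0,0,-30],0],[[0,0,-35],0],[[0,0,-20],0],[[0,0,-5],0]]'

```text
time: 10.0
eef_pos: [0.5576, -0.0566, 0.1352]
tcp_rot: [2.098, 2.333, 0.004]
force: [1.3, 0.4, -0.3]
gripper_width: 0.0515
gripper_force: 0.0
```

Run:
```python
from h import *
import cv2
S=[.5615,-.1055,.1055];k=W(S,[.006,-.095,.0])[0];print(k)
to(.5777,-.1992,.100,1.677)
s=capture("side");t=capture("top")
f=lambda im,x,y,w,h,k:cv2.resize(im[y:y+h,x:x+w],None,fx=k,fy=k,interpolation=cv2.INTER_CUBIC)
cv2.imwrite("pics/g.png",np.hstack([f(t,250,185,30,60,9),f(s,228,145,56,60,9)]))
```

```text
[ 0.57747056 -0.19933998  0.        ]
t 10.0 pos [ 0.5576 -0.0566  0.1352] tilt [ 0.005 -0.001 -1.   ] F [ 1.3  0.4 -0.3] w 0.0515 q6 -0.33 shift mm [-143.9    4.7   35.5] turn -0.0002
```

View pics/g.png

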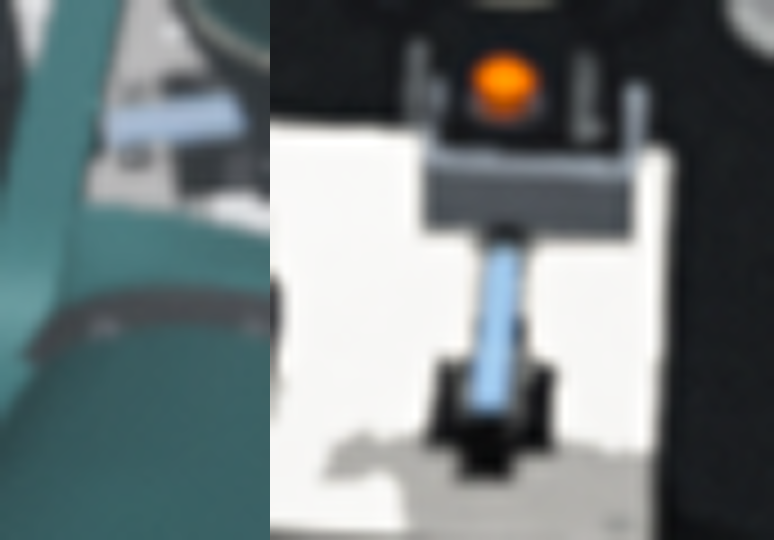

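The tube sits level in both clips, glass at (495,330) with the near cap just outside the near clip at (487,440). Next I'll shut the fingers and move over the key.

Emit:
send_rows --motion '[[[-8,0.3,0],0],[[-18,0.6,2],0],[[-26,0.8,4],0],[[-28,0.9,6],0],[[-26,0.8,8],0],[[-20,0.7,8],0],[[-12,0.4,5],0],[[-6,0.2,2],0],[[0,0,0],0],[[0,0,0],0]]' --claw 255

```text
time: 11.1
eef_pos: [0.5755, -0.1982, 0.0974]
tcp_rot: [-2.1, -2.336, -0.0]
force: [0.0, -0.6, 0.4]
gripper_width: -0.0001
gripper_force: 0.0
```

Run:
```python
from h import *
to(.5775,-.1993,.080,1.677)
```

```text
t 11.1 pos [ 0.5755 -0.1982  0.0974] tilt [-0.  0. -1.] F [ 0.  -0.6  0.4] w -0.0001 q6 -0.55 shift mm [-1.3  1.9 17.4] turn 0.0001
```

Emit:
send_rows --motion '[[[-1.3,1.9,5],0],[[0,0,7],0],[[0,0,6],0],[[0,0,2],0],[[0,0,1.5],0],[[0,0,0],0],[[0,0,0],0]]'

```text
time: 11.8
eef_pos: [0.5778, -0.2, 0.0759]
tcp_rot: [2.1, 2.336, -0.0]
force: [-0.3, -0.3, 0.5]
gripper_width: 0.0001
gripper_force: 0.0
```

Run:
```python
from h import *
to(.5775,-.1993,.070,1.677)
```

```text
t 11.8 pos [ 0.5778 -0.2     0.0759] tilt [ 0. -0. -1.] F [-0.3 -0.3  0.5] w 0.0001 q6 -0.55 shift mm [ 0.7 -0.2  5.9] turn -0.0002
```

Emit:
send_rows --motion '[[[0,0,1],0],[[0,0,1],0],[[0,0,0],0],[[0,0,0],0]]'

```text
time: 12.2
eef_pos: [0.5777, -0.2, 0.0738]
tcp_rot: [2.101, 2.336, -0.0]
force: [-0.9, 0.4, 0.3]
gripper_width: 0.0
gripper_force: 0.0
```

Emit:
send_rows --motion '[[[0,0,1],0],[[0,0,1],0],[[0,0,0],0],[[0,0,0],0]]'

```text
time: 12.6
eef_pos: [0.5777, -0.2, 0.0718]
tcp_rot: [-2.101, -2.336, 0.0]
force: [-0.2, 0.7, -0.1]
gripper_width: -0.0001
gripper_force: 0.0
```

Emit:
send_rows --motion '[[[0,0,1],0],[[0,0,0],0],[[0,0,0],0]]'

```text
time: 12.9
eef_pos: [0.5776, -0.2, 0.0708]
tcp_rot: [-2.101, -2.336, 0.0]
force: [0.1, 0.5, -0.1]
gripper_width: 0.0006
gripper_force: 0.0
```

Emit:
send_rows --motion '[[[0,0,1],0],[[0,0,0],0],[[0,0,0],0]]'

```text
time: 13.2
eef_pos: [0.5777, -0.1999, 0.0698]
tcp_rot: [-2.101, -2.336, 0.0]
force: [0.4, -0.4, -0.9]
gripper_width: -0.0001
gripper_force: 0.0
```

Emit:
send_rows --motion '[[[0,0,1],0],[[0,0,0],0],[[0,0,0],0]]'

```text
time: 13.5
eef_pos: [0.5777, -0.1999, 0.0688]
tcp_rot: [-2.101, -2.336, 0.0]
force: [-0.5, -0.3, -1.0]
gripper_width: -0.0002
gripper_force: 0.0
```

Emit:
send_rows --motion '[[[0,0,1],0],[[0,0,0],0],[[0,0,0],0]]'

```text
time: 13.8
eef_pos: [0.5777, -0.2, 0.0678]
tcp_rot: [-2.101, -2.336, 0.0]
force: [-0.2, -0.0, -0.0]
gripper_width: -0.0003
gripper_force: 0.0
```

Emit:
send_rows --motion '[[[0,0,1],0],[[0,0,0],0],[[0,0,0],0]]'

```text
time: 14.1
eef_pos: [0.5778, -0.2, 0.0669]
tcp_rot: [2.1, 2.336, -0.0]
force: [0.4, -0.2, 1.8]
gripper_width: -0.0002
gripper_force: 0.4
```

Emit:
send_rows --motion '[[[0,0,1],0],[[0,0,0],0],[[0,0,0],0]]'

```text
time: 14.4
eef_pos: [0.5778, -0.2, 0.0659]
tcp_rot: [2.101, 2.336, -0.0]
force: [0.8, -0.3, 1.1]
gripper_width: 0.0001
gripper_force: 0.7
```

Emit:
send_rows --motion '[[[0,0,1],0],[[0,0,0],0],[[0,0,0],0]]'

```text
time: 14.7
eef_pos: [0.5778, -0.2, 0.0649]
tcp_rot: [2.1, 2.336, -0.0]
force: [0.5, 0.3, 2.1]
gripper_width: 0.0004
gripper_force: 0.9
```

Emit:
send_rows --motion '[[[0,0,0.7],0],[[0,0,0],0],[[0,0,0],0]]'

```text
time: 15.0
eef_pos: [0.5778, -0.2, 0.0642]
tcp_rot: [2.1, 2.336, -0.0]
force: [-0.6, 0.7, 3.0]
gripper_width: 0.0
gripper_force: 1.1
```

Emit:
send_rows --motion '[[[0,0,0.4],0],[[0,0,0],0],[[0,0,0],0]]'

```text
time: 15.3
eef_pos: [0.5778, -0.2, 0.0638]
tcp_rot: [2.1, 2.336, -0.0]
force: [0.1, -0.3, 1.4]
gripper_width: 0.0001
gripper_force: 1.2
```

Emit:
send_rows --motion '[[[0,0,0.3],0],[[0,0,0],0],[[0,0,0],0]]'

```text
time: 15.6
eef_pos: [0.5778, -0.2, 0.0635]
tcp_rot: [2.1, 2.336, -0.0]
force: [0.6, -0.4, 2.6]
gripper_width: -0.0
gripper_force: 1.2
```

Emit:
send_rows --motion '[[[0,0,0.3],0],[[0,0,0],0],[[0,0,0],0]]'

```text
time: 15.9
eef_pos: [0.5778, -0.2, 0.0632]
tcp_rot: [2.1, 2.336, -0.0]
force: [1.7, 0.1, 2.6]
gripper_width: -0.0
gripper_force: 1.4
```

Emit:
send_rows --motion '[[[0,0,0.3],0],[[0,0,0],0],[[0,0,0],0]]'

```text
time: 16.2
eef_pos: [0.5778, -0.2, 0.0631]
tcp_rot: [2.1, 2.336, -0.0]
force: [0.2, 0.0, 4.9]
gripper_width: -0.0003
gripper_force: 2.5
```

Emit:
send_rows --motion '[[[0,0,0],0],[[0,0,0],0],[[0,0,0],0],[[0,0,0],0],[[0,0,0],0],[[0,0,0],0],[[0,0,0],0],[[0,0,0],0],[[0,0,0],0],[[0,0,0],0],[[0,0,0],0],[[0,0,0],0]]'

```text
time: 17.4
eef_pos: [0.5778, -0.2, 0.0631]
tcp_rot: [2.1, 2.336, 0.0]
force: [-0.4, 0.1, 5.3]
gripper_width: 0.0003
gripper_force: 2.6
```

Emit:
send_rows --motion '[[[0,0,0],0],[[0,0,0],0],[[0,0,0],0],[[0,0,0],0],[[0,0,0],0]]'

```text
time: 17.9
eef_pos: [0.5778, -0.2, 0.0631]
tcp_rot: [2.1, 2.336, 0.0]
force: [0.3, 0.3, 5.1]
gripper_width: 0.0004
gripper_force: 2.6
```

Run:
```python
from h import *
import cv2
s=capture("side");t=capture("top")
f=lambda im,x,y,w,h,k:cv2.resize(im[y:y+h,x:x+w],None,fx=k,fy=k,interpolation=cv2.INTER_CUBIC)
cv2.imwrite("pics/h.png",np.hstack([f(t,300,180,40,40,10),f(s,240,140,40,40,10)]))
```

```text
(no output)
```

View pics/h.png

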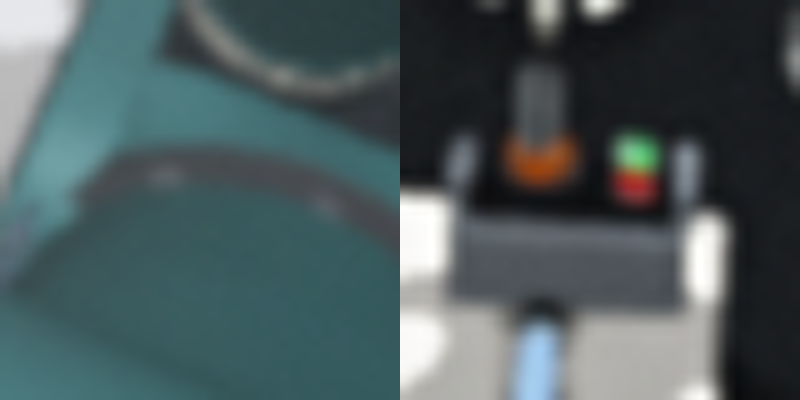

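The red field at (635,187) is now plain deep red and the green field at (635,152) is brighter, so the white pointer has moved into the green. I'll press home.

Emit:
send_rows --motion '[[[0,0,0],0],[[0,0,0],0],[[0,0,0],0],[[0,0,1],0],[[0,0,1],0],[[0,0,1],0],[[0,0,1],0],[[0,0,1],0],[[0,0,0.2],0],[[0,0,0],0],[[0,0,0],0]]'

```text
time: 19.1
eef_pos: [0.5779, -0.2, 0.0589]
tcp_rot: [2.1, 2.336, 0.0]
force: [-1.3, 0.3, 12.3]
gripper_width: 0.0002
gripper_force: 6.6
```

Emit:
send_rows --motion '[[[0,0,0.6],0],[[0,0,0],0],[[0,0,0],0],[[0,0,0],0]]'

```text
time: 19.5
eef_pos: [0.5779, -0.2001, 0.0588]
tcp_rot: [2.1, 2.335, 0.0]
force: [-3.2, 1.1, 16.9]
gripper_width: 0.0001
gripper_force: 8.6
```

It's against the stop: force rose to 17 N with no further travel. I'll release the key and retreat.

Emit:
send_rows --motion '[[[0,0,-3],0],[[0,0,-5],0],[[0,0,-10],0],[[0,0,-25],0],[[0,0,-30],0],[[0,0,-20],0],[[0,0,-10],0],[[0,0,0],0],[[0,0,0],0],[[0,0,0],0]]'

```text
time: 20.5
eef_pos: [0.5767, -0.1995, 0.1585]
tcp_rot: [-2.099, -2.334, 0.001]
force: [-0.2, 0.5, -0.8]
gripper_width: -0.0001
gripper_force: 0.0
```

Run:
```python
from h import *
import cv2
to(0,0,0,0)
s=capture("side").astype(int)
# tube still blue along its seated axis; bystanders unchanged
S=[.5605,-.1035,.106]
uv=proj("side",W(S,[[0,.05+y,.05] for y in(-.03,0,.03)])).round().astype(int)
print(uv.tolist(),[s[v,u].tolist() for u,v in uv])
```

```text
t 20.5 pos [ 0.5767 -0.1995  0.1585] tilt [-0.003  0.001 -1.   ] F [-0.2  0.5 -0.8] w -0.0001 q6 -0.55 shift mm [ 259.1 -551.9  160.2] turn -1.4648
[[253, 176], [253, 181], [252, 186]] [[237, 204, 163], [236, 201, 161], [238, 205, 163]]
```

The tube is still seated and the robot is touching nothing. I'll hand it in.

```bash
python3 -c "
from station import *
print(job_done())"
```

```text
the job is handed in; nothing more can be done
None
```

The tube is snapped into both clips, the shutter was held at its first click until the pointer reached the green, pressed to the bottom and released, and the job was handed in at about 20.5 s of the 51 s allowed; I did not re-check the bystanders in a final picture.

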